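Park the engraver's carriage and hold its lid half open

ROBOT

A 6-joint arm with a two-finger parallel gripper is mounted at the origin on the work surface. World frame = base frame: x ahead of the robot, y to its left, z up, the work surface at z = 0. Lengths are in mm, angles in rad, forces in N, time in s.
With the tool pointing down it reaches from about 300 to 775 mm from the base axis. Payload 14.6 kg.
Tool frame: the origin (TCP) lies on the centre line of the jaws, within the pads' length; the fingertips stand 19 mm ahead of it and the grasp point (between the pads) is the TCP (bot.tip_reach is the distance from the TCP to the fingertips, in mm); z points along the fingers, y is the line along which they close (so a half turn about z gives the same grasp; the last joint's range is limited). The gripper opens to 85 mm and grips with 20 to 120 N. Pads are 22 mm wide; open, the fingers measure 114 mm over their backs; the gripper's body (76 mm by 85 mm) begins 54 mm behind the grasp point. The pads swing forward as they close: fully open they stand 13 mm farther back than shut.
Start: joints at [-1.385, 0.3, 1.521, -0, 1.321, -0.067], TCP at [137.557, -532.511, 250.281] pointing down, gripper open.
Joint ranges: [-3.03, 3.03], [-0.79, 2.21], [0.23, 2.52], [-1.04, 4.18], [0, 3.07], [-2.55, 2.55]. Speed limits (rad/s): [2.22, 2.22, 2.57, 3.14, 3.14, 3.14].

INTERFACE

Orientations are given as a unit quaternion [w, x, y, z].
In Python, from rig import bot gives the robot as it stands. Calls block until the motion is done:
- bot.move_to(position, orientation): joint-space move of the TCP to a pose.
- bot.servo_line(position, attitude=None, speed=150, until_force=None): straight line of the TCP; attitude=None keeps the orientation; speed is the mean speed in mm/s. With until_force (N) it stops when the force on the tool has changed by that much, and returns True; else False.
- bot.move_joints(angles): joint-space move.
- bot.move_gripper(opening, grip_force=None): finger opening in mm; grip_force is the grip in N (None keeps the last); returns when the fingers have stopped.
- bot.dwell(seconds).
- bot.ik(position, orientation): joint angles nearest the present ones, or None.
- bot.read_state(): the state.
- bot.read_camera(name): name is "scene" or "top" or "wrist"; returns a dict with "image" (480x640x3 uint8, blue, green, red), "depth" (480x640 float32, mm along the optical axis (not along the pixel's ray), 0 where there is no reading), "fovy" (degrees; the focal length in pixels is half the picture's height over the tangent of half this angle, whatever the lens; pixels are square), "cx", "cy" (the principal point, pixels), "eye" and "attitude" of the camera in the world; the wrist camera has in their place "mount" (4x4, takes a point from camera to tool coordinates, whose origin is the TCP and whose axes are the flange's). Camera axes: x right, y down, z forward; pixel columns grow to the right and rows downward; lengths in mm; the calibration is good to about 2 mm. A picture is of the moment at which its call begins: read the wrist's pose just before it.
A pose or a line that the arm cannot do raises bot.MotionError and nothing moves.
- bot.finish_job(): hands the job in; it is judged then, once.
The state is a dict: "clock": time; "joint_positions": joint angles; "qvel": joint speeds; "effort": joint torques, N m; "ee_pos": TCP position; "tool_rot": TCP orientation; "ft_force": force on the tool from outside, world axes, zero at the start; "moment": the same for the moment, N m; "grip_width": finger opening in mm; "grip_force": force on a finger pad.
Only numpy, scipy, OpenCV 4.12 (cv2) and the standard library are available. Lean on these libraries where they do the work, as an engineer would, in place of code of your own. Each camera call takes 0.05 s, during which the arm holds its last target. There are 200 camera calls.

TASK

With the lid of the plywood laser engraver still shut, wind the handwheel on its top deck clockwise (seen from above) until the carriage under the window touches its stop. Then lift the lid and hold it half open, at 45 degrees, so that someone can reach in; it falls shut by itself, so finish while still holding it there. Leave the carriage against its stop, and leave the glue bottle, mug and coasters where they are.

Things in the scene. Friction and masses are not known exactly. Their poses are not given: they have to be found in the camera images.
- engraver: Desktop laser engraver: plywood box 260 (x) x 390 (y, -200 to +190) x 100 mm high, fixed to the table; place and yaw vary. Origin on the table at mid-depth; x points from its front (facing the robot) to its back, y to its left, z up. The lid covers the left part (y -90 to +190); the right strip (y -200 to -90) is the closed top deck with the handwheel.
- wheel_axis (a point): Point on the vertical axis of the handwheel, 125 mm above the table (fixed to the engraver at x -30, y -142.5). The handwheel is a steel disc 110 mm in diameter, its upper face 120 mm above the table. An upright black crank grip stands on it.
- grip_point (a point): Mid-grip of the crank grip on the handwheel: an upright black cylinder 22 mm in diameter that spins freely on its own pin, 43 mm from the wheel's axis. This point lies 148 mm above the table; the grip reaches from 124 to 166 mm. Gripped from above, it can be led round in a circle without turning the hand.
- handwheel (a joint): Turning angle of the handwheel, rad; grows clockwise seen from above. 12 mm of carriage travel per rad. It stays where it is left; it takes 1 to 3 N at the crank grip. At 12.5 rad the carriage is against its stop and the wheel goes no further.
- carriage (a joint): Position of the carriage (aluminium block 70 x 44 mm with a black laser head, seen through the lid's clear window) along its rods, m; grows towards the engraver's +y. 0.150 = touching the rubber bumper of the steel stop block at the left end. Starts 40 to 110 mm short of it.
- stop_face (a point): Face of the rubber bumper on the stop block, which the carriage's left side meets; fixed in the engraver at x 20, y 136, z 75 mm.
- lid (a joint): Opening angle of the lid, rad: 0 = shut, 0.785 = 45 degrees; stops at 1.35. Lid: plywood frame 255 (front to back) x 280 x 8 mm with a clear window, about 0.5 kg, hinged along its back edge; shut, its top is 108 mm above the table. Opening lifts its front edge up and back, away from the robot. It falls shut from every angle when let go.
- lid_handle (a point): Middle of the lid's handle: a level round steel bar 12 mm thick and 110 mm long along the engraver's y, on two end posts, with 32 mm clear under it. With the lid shut it lies 225 mm in front of the hinge axis and 42 mm above it, 146 mm above the table. Can be pinched from above, a finger before and one behind the bar; it rolls between them as the lid swings.
- hinge_line (a point): Point on the lid's hinge axis at the middle of its width, 104 mm above the table, fixed to the engraver at x 125, y 50 mm. The axis runs along the engraver's y.
- glue_bottle: White bottle, 60 mm in diameter, 150 mm high, standing on the table; origin at its underside. Leave alone.
- mug: Blue mug, 80 mm in diameter, 90 mm high, standing on the table; origin at its underside. Leave alone.
- coasters: Stack of round wooden coasters, 90 mm in diameter, 30 mm high; origin at its underside. Leave alone.

How it is judged:
By the outcome, as a careful person would: the job done as asked, in the order asked, and still so for the second after the job is handed in, while the arm keeps its last pose, push and grip.
It also fails if it takes over 56 s, if anything falls off the work surface, if the arm or the gripper's body presses on something with over 40 N, if the wrist force passes 120 N, or if a joint passes its speed limit or range.

## Working session

There is one attempt and no reset: what is moved stays moved. The work goes in short steps, each a Python script; the robot and the scene stay as the last script left them, time stands still between calls to the robot, and variables do not carry over. Pictures are saved under pics/ and viewed, at most 10 in all, crops included, and the job is handed in when it is done.

```bash
mkdir -p pics; ls; cat > h.py <<'E'
import numpy as np, cv2, pickle
from scipy.spatial.transform import Rotation as R
def quat(q): return R.from_quat([q[1],q[2],q[3],q[0]])
def pix2w(c,u,v,d=None):
    f=240/np.tan(np.radians(c['fovy'])/2)
    if d is None: d=float(np.median(c['depth'][v-1:v+2,u-1:u+2]))
    p=np.array([(u-c['cx'])/f*d,(v-c['cy'])/f*d,d])
    A=np.array(c['attitude']); A=A if A.shape==(3,3) else quat(A).as_matrix()
    return A@p+np.array(c['eye'])
E
python3 - <<'E'
from h import *; from rig import bot
for n in('scene','top'):
    c=bot.read_camera(n); pickle.dump(c,open(n+'.pkl','wb')); cv2.imwrite(f'pics/{n}0.png',c['image'])
    print(n,c['fovy'],c['eye'],c['attitude'],c['cx'],c['cy'])
print(bot.read_state())
E
```

```text
pics
scene 51.5741731378802 [ 993.75666805  293.61058948 1162.57129157] [-0.12950577  0.48199732  0.83805321 -0.22039431] 313.1386026951305 246.9046261504716
top 53.69909643260515 [ 198.59582708   16.43486921 1417.13042836] [ 0.07319296 -0.69379158  0.71252635 -0.07484813] 319.91842355181814 238.68864781210735
{'clock': 0.1, 'joint_positions': array([-1.38458656e+00,  3.00444817e-01,  1.52147511e+00, -1.25258885e-06,
        1.32071707e+00, -6.66272586e-02]), 'qvel': array([-1.19530639e-03, -7.57321854e-04, -6.58418303e-04, -1.83322531e-04,
       -4.54411072e-05, -6.13292171e-05]), 'effort': array([ 1.84209479e-03, -5.44367874e+01, -3.62367725e+01, -4.46948206e-05,
        3.03225366e-03, -2.78041803e-06]), 'ee_pos': array([ 137.53318976, -532.34477198,  249.78055451]), 'tool_rot': array([-5.21201004e-04,  9.92019662e-01,  1.26082189e-01, -3.18082683e-05]), 'ft_force': array([-0.46704657,  0.0634318 , -0.36273789]), 'moment': array([-0.01225255,  0.02926809, -0.01186412]), 'grip_force': 0.0, 'grip_width': 85.29196161808397}
```

View pics/top0.png

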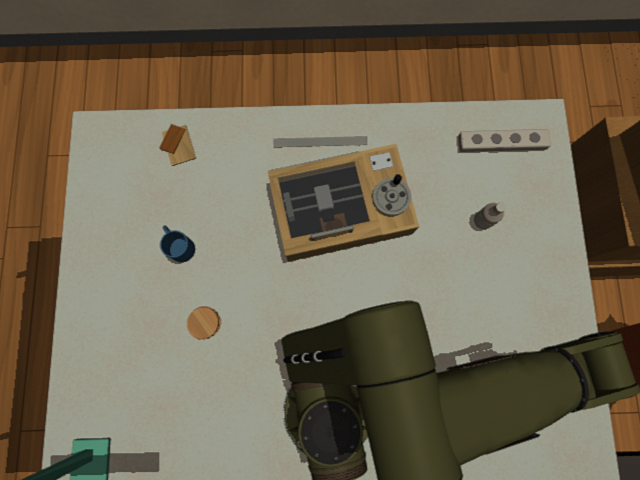

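View pics/scene0.png

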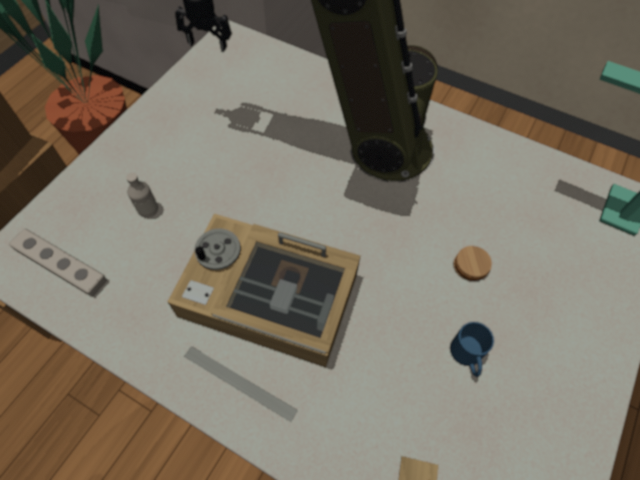

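The engraver is near top-camera pixels (268–418, 145–258): the wheel is at about (392,196), the crank grip at about (397,181) and the lid handle at about (332,233). I'll enlarge both views.

```bash
python3 - <<'E'
from h import *
c=pickle.load(open('top.pkl','rb'))['image'][135:270,260:425]
cv2.imwrite('pics/topc.png',cv2.resize(c,None,fx=4.4,fy=4.4,interpolation=cv2.INTER_CUBIC))
c=pickle.load(open('scene.pkl','rb'))['image'][205:365,165:370]
cv2.imwrite('pics/scc.png',cv2.resize(c,None,fx=3.7,fy=3.7,interpolation=cv2.INTER_CUBIC))
E
```

```text
(no output)
```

View pics/topc.png

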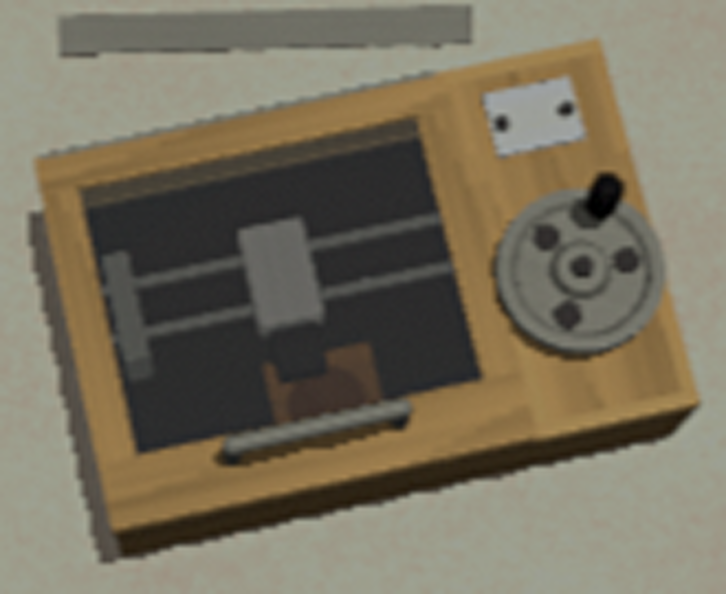

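View pics/scc.png

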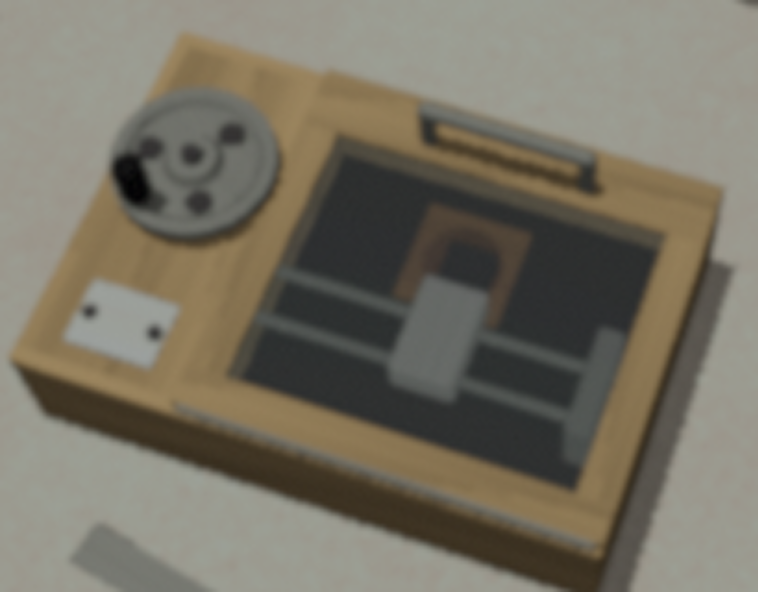

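```bash
cat > fit.py <<'E'
from h import *
from scipy.optimize import least_squares
T=[((-30,-142.5,125),583,264),((130,-200,100),601,40),((-130,-200,100),697,405),((-130,190,108),113,530),((125,190,108),37,160),((-100,105,148),224,446),((-100,-5,148),410,410)]
S=[((-30,-142.5,125),193,154),((-130,-200,100),183,36),((130,-200,100),14,357),((-130,190,108),720,190),((-100,-5,148),420,108),((-100,105,148),597,160),((125,190,108),602,550),((-130,-90,108),330,72)]
top,sc=[pickle.load(open(n+'.pkl','rb')) for n in('top','scene')]
tp=lambda x,y:((x+.5)/4.4-.5+260,(y+.5)/4.4-.5+135)
sp=lambda x,y:((x+.5)/3.7-.5+165,(y+.5)/3.7-.5+205)
def atz(c,u,v,z):
    a=pix2w(c,u,v,1.); e=np.array(c['eye']); d=a-e
    return e+d*(z-e[2])/d[2]
def E(p,q): return np.r_[p[0]+np.cos(p[2])*q[0]-np.sin(p[2])*q[1],p[1]+np.sin(p[2])*q[0]+np.cos(p[2])*q[1]]
def fit(L):
    r=lambda p:np.concatenate([E(p,q)-w[:2] for q,w in L])
    s=least_squares(r,[560,0,0.2],x_scale=[100,100,.1],loss='soft_l1',f_scale=3)
    return s.x,r(s.x).reshape(-1,2)
LT=[(q,atz(top,*tp(x,y),q[2])) for q,x,y in T]; LS=[(q,atz(sc,*sp(x,y),q[2])) for q,x,y in S]
if __name__=='__main__':
    np.set_printoptions(precision=2,suppress=True)
    for L in(LT,LS,LT+LS):
        p,r=fit(L); print(p); print(r.T)
    print('wheel',E(p,(-30,-142.5)),'handle',E(p,(-100,50)),'hinge',E(p,(125,50)))
    for g in(atz(top,*tp(607,182),166),atz(sc,*sp(123,160),166)):
        w=E(p,(-30,-142.5)); d=g[:2]-w; print('grip',g,np.hypot(*d),np.arctan2(d[1],d[0]))
    # depth checks: deck plane, wheel
    for c,uv in((top,tp(606,183)),(top,tp(318,428)),(top,tp(550,420)),(sc,sp(125,165)),(sc,sp(508,133)),(sc,sp(193,154))):
        u,v=[int(round(k)) for k in uv]; print('depth',pix2w(c,u,v))
    # carriage left face & stop
    for c,pts in((top,[tp(240,235),tp(262,330)]),(sc,[sp(490,290),sp(455,400)])):
        for uv in pts:
            w=atz(c,*uv,85); d=w[:2]-p[:2]; print('carr left (eng)',np.cos(p[2])*d[0]+np.sin(p[2])*d[1],-np.sin(p[2])*d[0]+np.cos(p[2])*d[1])
E
python3 fit.py
```

```text
[595.95 -53.14   0.19]
[[-2.64  0.65 -0.29 -0.63 -0.13  0.86  1.81]
 [ 0.12 -0.5  -2.76  0.89  1.82 -4.37  4.37]]
[600.26 -52.38   0.19]
[[ 1.76 -2.8   3.66 -1.92 -0.44  2.56 -0.8  -0.96]
 [ 1.07 -1.82 -1.87  3.5   5.53 -3.9   0.62 -1.06]]
[597.99 -52.75   0.19]
[[-0.48  2.82  1.92  1.3   1.75  2.84  3.87 -0.52 -5.08  1.39 -4.18 -2.71
   0.29 -3.06 -3.23]
 [ 0.5   0.01 -2.44  1.15  2.28 -4.07  4.68  0.7  -2.19 -2.25  3.14  5.17
  -4.27  0.24 -1.42]]
wheel [ 595.68 -198.35] handle [490.3  -22.71] hinge [711.18  20.14]
grip [ 637.05 -210.31  166.  ] 43.055712305295884 -0.28130569274873446
grip [ 637.36 -214.65  166.  ] 44.74679244247561 -0.37284083534600293
depth [ 636.99 -208.71  166.1 ]
depth [486.34 -23.8  149.08]
depth [ 499.32 -176.64   99.84]
depth [ 639.56 -212.7   165.87]
depth [492.98 -21.92 150.29]
depth [ 596.98 -197.07  129.17]
carr left (eng) 50.42673793910822 66.72861585690138
carr left (eng) -16.95358044679856 66.59342596531492
carr left (eng) -19.190996677047067 64.7343991353643
carr left (eng) 59.62479079689731 70.15248774782154
```

```bash
cat >> h.py <<'E'
YAW=0.19
def down(yaw=YAW,flip=1):
    y=flip*np.array([np.cos(yaw),np.sin(yaw),0]); z=np.array([0,0,-1.]); x=np.cross(y,z)
    q=R.from_matrix(np.c_[x,y,z]).as_quat(); return [q[3],q[0],q[1],q[2]]
E
python3 - <<'E'
from h import *; from rig import bot
np.set_printoptions(precision=3,suppress=True)
for f in(1,-1): print(f,bot.ik([637,-211,230],down(flip=f)),bot.ik([490,-23,250],down(flip=f)),bot.ik([584,-4,295],down(flip=f)))
f=min((1,-1),key=lambda f:abs(bot.ik([637,-211,230],down(flip=f))[5]) if bot.ik([637,-211,230],down(flip=f)) is not None else 9)
bot.move_gripper(46)
bot.move_to([637,-211,240],down(flip=f)); s=bot.read_state(); print(f,s['clock'],s['ee_pos'],s['ft_force'])
hit=bot.servo_line([637,-211,154],speed=80,until_force=8); s=bot.read_state(); print(hit,s['clock'],s['ee_pos'],s['ft_force'])
if not hit:
    bot.move_gripper(10,grip_force=30); s=bot.read_state(); print(s['clock'],s['ee_pos'],s['ft_force'],s['grip_width'],s['grip_force'])
cv2.imwrite('pics/g1.png',bot.read_camera('wrist')['image'])
E
```

```text
1 [-0.374  0.591  1.154 -0.     1.397 -0.564] [-0.122  0.167  1.685 -0.     1.289 -0.312] [-0.07   0.348  1.354 -0.     1.439 -0.26 ]
-1 None None None
1 2.7083 [ 636.582 -211.985  240.111] [0.545 0.026 0.187]
False 3.9333 [ 637.235 -211.058  154.702] [-0.183  0.865  0.067]
4.2667 [ 636.996 -210.982  154.58 ] [-3.244  1.771  5.48 ] 20.77027651955187 29.478247594415734
```

```bash
cat > turn.py <<'E'
from h import *; from rig import bot
import sys,json,os
np.set_printoptions(precision=1,suppress=True)
C=np.array([595.7,-198.3]); rr=43.; K=0.12
st=json.load(open('st.json')) if os.path.exists('st.json') else dict(a=None,off=[0,0],tot=0)
s=bot.read_state()
off=np.array(st['off']); a=st['a']
if a is None: d=s['ee_pos'][:2]-C; a=np.arctan2(d[1],d[0])
end=st['tot']+float(sys.argv[1]); da=float(sys.argv[2]); fmax=float(sys.argv[3]); tot=st['tot']
while tot<end:
    a-=da; tot+=da; n=np.r_[np.cos(a),np.sin(a)]
    bot.servo_line([*(C+off+rr*n),154.],speed=60)
    s=bot.read_state(); F=s['ft_force'][:2]; t=np.r_[n[1],-n[0]]
    fr,ft=F@n,F@t; off=off+K*fr*n
    print(f"{s['clock']:.2f} tot {tot:.2f} a {a:.2f} fr {fr:.1f} ft {ft:.1f} fz {s['ft_force'][2]:.1f} w {s['grip_width']:.1f} off",off, 'err',s['ee_pos'][:2]-(C+off+rr*n))
    if abs(fr)>20 or -ft>fmax: print('STOP'); break
json.dump(dict(a=a,off=off.tolist(),tot=tot),open('st.json','w'))
E
python3 turn.py 1.2 0.2 12
```

```text
4.61 tot 0.20 a -0.50 fr -4.8 ft 2.2 fz 6.4 w 20.4 off [-0.5  0.3] err [ 0.2 -0.9]
4.90 tot 0.40 a -0.70 fr -1.1 ft 0.5 fz 5.7 w 20.4 off [-0.6  0.4] err [-0.2 -1. ]
5.19 tot 0.60 a -0.90 fr -2.1 ft 0.8 fz 7.4 w 20.6 off [-0.8  0.6] err [-0.4 -1.1]
5.48 tot 0.80 a -1.10 fr -2.2 ft 1.1 fz 7.4 w 20.6 off [-0.9  0.8] err [-0.5 -1. ]
5.78 tot 1.00 a -1.30 fr -2.9 ft 1.1 fz 7.2 w 20.6 off [-1.   1.1] err [-0.6 -0.9]
6.07 tot 1.20 a -1.50 fr -2.4 ft 0.8 fz 6.7 w 20.5 off [-1.   1.4] err [-0.6 -0.9]
```

View pics/g1.png

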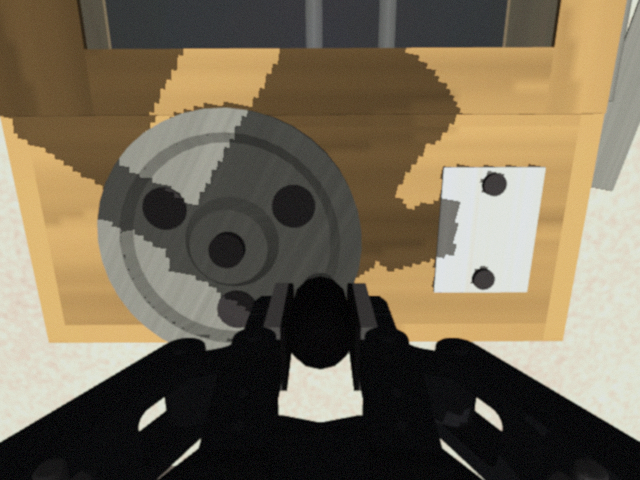

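The jaws hold the grip at (322,320) and the wheel is following with small forces, so I'll carry on.

```bash
python3 turn.py 4.0 0.25 9 && python3 - <<'E'
from h import *; from rig import bot
c=bot.read_camera('top'); cv2.imwrite('pics/t2.png',cv2.resize(c['image'][135:270,260:425],None,fx=4.4,fy=4.4,interpolation=cv2.INTER_CUBIC))
E
```

```text
6.40 tot 1.45 a -1.75 fr -2.7 ft 0.8 fz 7.1 w 21.1 off [-0.9  1.7] err [-0.6 -0.7]
6.73 tot 1.70 a -2.00 fr -2.3 ft 1.6 fz 6.6 w 20.8 off [-0.8  2. ] err [-0.5 -0.6]
7.07 tot 1.95 a -2.25 fr -3.9 ft 1.4 fz 6.5 w 20.8 off [-0.5  2.3] err [-0.6 -0.6]
7.40 tot 2.20 a -2.50 fr -3.4 ft 1.4 fz 6.0 w 20.8 off [-0.2  2.6] err [-0.5 -0.6]
7.73 tot 2.45 a -2.75 fr -2.2 ft 0.6 fz 6.2 w 20.6 off [0.  2.7] err [-0.4 -0.4]
8.07 tot 2.70 a -3.00 fr -2.5 ft 0.6 fz 6.4 w 20.7 off [0.3 2.7] err [-0.3 -0.4]
8.40 tot 2.95 a -3.25 fr -1.9 ft 0.5 fz 6.5 w 21.0 off [0.6 2.7] err [-0.1 -0.5]
8.73 tot 3.20 a -3.50 fr -3.4 ft 0.5 fz 5.6 w 20.5 off [0.9 2.6] err [-0.2 -0.5]
9.07 tot 3.45 a -3.75 fr -1.7 ft 0.9 fz 6.7 w 20.4 off [1.1 2.5] err [-0.  -0.6]
9.39 tot 3.70 a -4.00 fr -1.6 ft 1.7 fz 6.9 w 20.7 off [1.2 2.3] err [ 0.  -0.7]
9.72 tot 3.95 a -4.25 fr -1.3 ft 1.0 fz 6.5 w 21.2 off [1.3 2.2] err [ 0.1 -0.8]
10.04 tot 4.20 a -4.50 fr -2.4 ft 1.4 fz 7.2 w 20.8 off [1.4 1.9] err [ 0.1 -0.8]
10.38 tot 4.45 a -4.75 fr -1.2 ft 1.3 fz 7.3 w 21.1 off [1.4 1.8] err [ 0.1 -1. ]
10.70 tot 4.70 a -5.00 fr -1.9 ft 0.9 fz 6.6 w 21.1 off [1.3 1.5] err [ 0.1 -1.1]
11.03 tot 4.95 a -5.25 fr -1.6 ft 1.3 fz 8.1 w 20.4 off [1.2 1.4] err [ 0.  -1.1]
11.36 tot 5.20 a -5.50 fr -2.2 ft 2.2 fz 7.8 w 20.8 off [1.  1.2] err [ 0.1 -1.2]
```

View pics/t2.png

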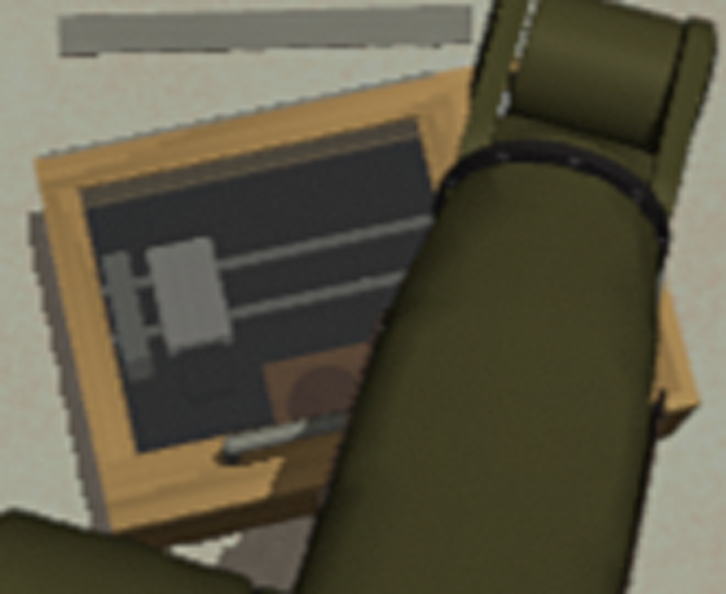

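The carriage's left edge is at about (147,250) and the stop at about (130,260), so roughly 8–10 mm remain. I'll finish in small steps and stop on force.

```bash
python3 turn.py 1.5 0.08 12 && python3 - <<'E'
from h import *; from rig import bot
c=bot.read_camera('top'); cv2.imwrite('pics/t3.png',cv2.resize(c['image'][175:240,270:345],None,fx=8,fy=8,interpolation=cv2.INTER_CUBIC))
E
```

```text
11.66 tot 5.28 a -5.58 fr -0.6 ft 0.9 fz 6.7 w 20.7 off [1.  1.1] err [-0.1 -1.1]
11.91 tot 5.36 a -5.66 fr -0.3 ft 1.5 fz 7.9 w 20.9 off [0.9 1.1] err [-0.1 -1.1]
12.16 tot 5.44 a -5.74 fr -0.5 ft 0.6 fz 7.5 w 20.8 off [0.9 1.1] err [-0.1 -1.1]
12.41 tot 5.52 a -5.82 fr -0.1 ft 1.3 fz 7.7 w 20.5 off [0.9 1.1] err [-0.1 -1.1]
12.66 tot 5.60 a -5.90 fr -0.5 ft 1.6 fz 6.6 w 20.9 off [0.8 1.1] err [-0.1 -1.2]
12.91 tot 5.68 a -5.98 fr -0.4 ft 1.0 fz 7.7 w 20.7 off [0.8 1. ] err [-0.2 -1.2]
13.16 tot 5.76 a -6.06 fr -3.6 ft -12.6 fz 12.1 w 20.8 off [0.3 0.9] err [-0.2  0.8]
STOP
```

View pics/t3.png

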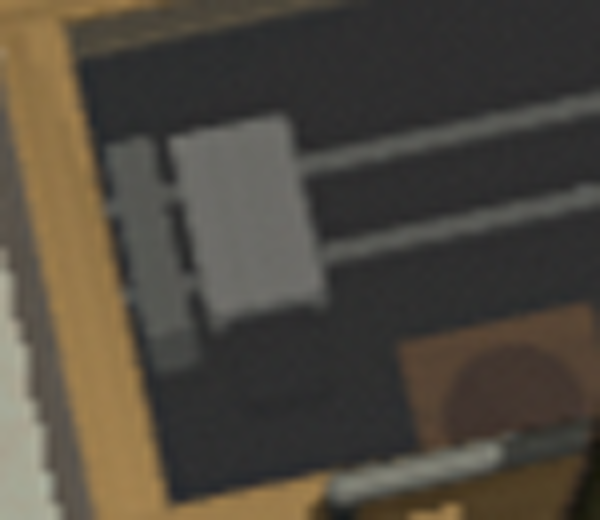

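```bash
python3 turn.py 0.04 0.04 30 && python3 - <<'E'
from h import *; from rig import bot
np.set_printoptions(precision=1,suppress=True)
bot.move_gripper(46); s=bot.read_state(); p=s['ee_pos']; print(s['clock'],p,s['ft_force'],s['grip_width'])
bot.servo_line([p[0],p[1],240],speed=120)
bot.servo_line([490,-23,245],speed=250)
s=bot.read_state(); c=bot.read_camera('wrist'); pickle.dump((s,c),open('w4.pkl','wb'))
print(s['clock'],s['ee_pos'],s['ft_force'])
c2=bot.read_camera('scene')
a=cv2.resize(c2['image'][205:365,165:370],(615,480),interpolation=cv2.INTER_CUBIC)
cv2.imwrite('pics/s4.png',a); cv2.imwrite('pics/w4.png',c['image'])
E
```

```text
13.46 tot 5.80 a -6.10 fr -3.5 ft -21.3 fz 13.4 w 20.7 off [-0.1  0.9] err [-0.1  2.3]
13.825 [ 638.  -189.9  153.6] [-0.6 -0.6  0.8] 46.01603253062969
15.7333 [490.5 -23.6 244.8] [-0.5  0.3  0. ]
```

View pics/w4.png

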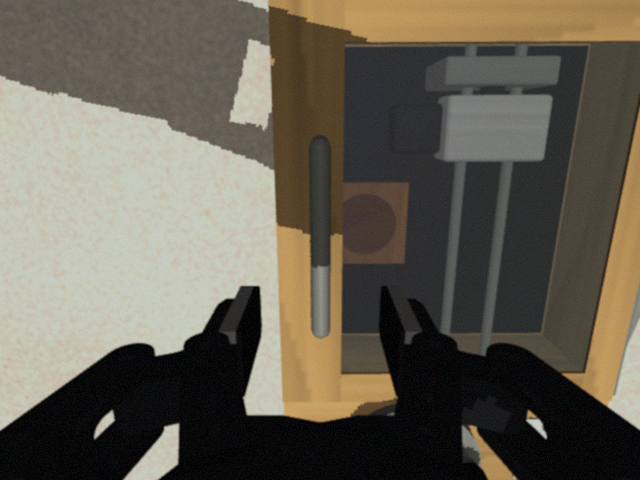

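View pics/s4.png

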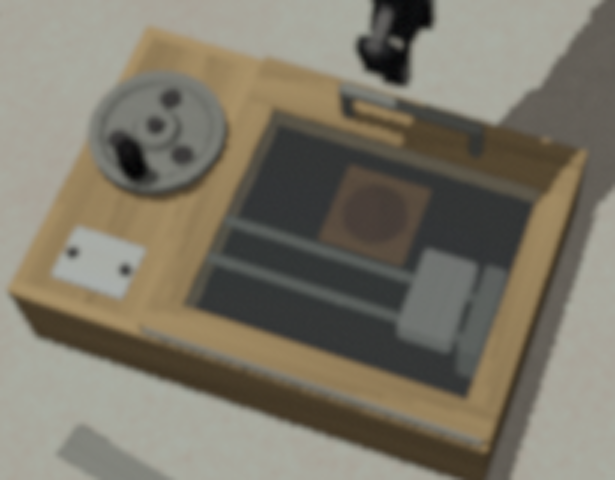

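The wrist view shows the handle bar running from (320,140) to (321,335), with the carriage beside the stop block. In the scene view, too, the carriage is up against the stop's bumper. Next I'll locate the bar and pinch it.

```bash
python3 - <<'E'
from h import *; from rig import bot
np.set_printoptions(precision=1,suppress=True)
s,c=pickle.load(open('w4.pkl','rb'))
f=240/np.tan(np.radians(c['fovy'])/2); M=np.array(c['mount']); Rt=quat(s['tool_rot'])
def w(u,v):
    d=float(np.median(c['depth'][v-1:v+2,u-1:u+2])); 
    q=M@[(u-c['cx'])/f*d,(v-c['cy'])/f*d,d,1]; return Rt.apply(q[:3])+s['ee_pos']
A,B=w(320,145),w(321,330); h=(A+B)/2; print(A,B,h,'yaw',np.arctan2(-(A-B)[0],(A-B)[1]))
bot.servo_line([h[0],h[1],149],speed=90,until_force=8) and print('HIT')
s=bot.read_state(); print(s['clock'],s['ee_pos'],s['ft_force'])
if s['ee_pos'][2]<152:
    bot.move_gripper(4,grip_force=40); s=bot.read_state(); print(s['clock'],s['ee_pos'],s['ft_force'],s['grip_width'],s['grip_force'])
E
```

```text
[481.3  32.2 151.9] [502.6 -75.8 152.1] [492.  -21.8 152. ] yaw 0.19395531241481062
17.05 [492.2 -21.8 149.5] [0.5 0.9 0.6]
17.4667 [490.4 -22.1 149.3] [-18.3  -3.8  13.8] 10.373072971267968 39.524086117744446
```

```bash
cat > lift.py <<'E'
from h import *; from rig import bot
import sys,json,os
u=np.array([np.cos(.192),np.sin(.192)])
st=json.load(open('lid.json')) if os.path.exists('lid.json') else None
s=bot.read_state(); p=s['ee_pos']
if st is None: st=dict(p0=p.tolist(),off=[0,0],th=0.)
p0=np.array(st['p0']); off=np.array(st['off']); th=st['th']; end=float(sys.argv[1])
H=p0[:2]+225*u; dz=p0[2]-146
ang=lambda p:np.arctan2(p[2]-dz-104,-(p[:2]-H)@u)-np.arctan2(42,225)
while th<end-1e-6:
    th=min(th+0.1,end); c,sn=np.cos(th),np.sin(th)
    r=np.r_[-225*c+42*sn,225*sn+42*c]
    q=r+off
    bot.servo_line([*(H+u*q[0]),104+q[1]+dz],speed=80)
    s=bot.read_state(); F=np.r_[s['ft_force'][:2]@u,s['ft_force'][2]]; n=r/np.hypot(*r); t=np.r_[n[1],-n[0]]
    fr,ft=F@n,F@t; off=off+.07*np.clip(fr,-15,15)*n
    print(f"{s['clock']:.2f} th {th:.2f} meas {ang(s['ee_pos']):.3f} fr {fr:.1f} ft {ft:.1f} w {s['grip_width']:.1f} g {s['grip_force']:.0f} pos {s['ee_pos'].round(1)} off {off.round(1)}")
    if abs(fr)>35 or abs(ft)>35: print('STOP'); break
json.dump(dict(p0=p0.tolist(),off=off.tolist(),th=th),open('lid.json','w'))
E
python3 lift.py 0.3
```

```text
17.90 th 0.10 meas 0.099 fr 3.7 ft -3.3 w 10.2 g 39 pos [495.2 -21.2 171.3] off [-0.2  0.1]
18.33 th 0.20 meas 0.200 fr 5.2 ft -4.1 w 10.4 g 39 pos [502.5 -19.7 193.4] off [-0.6  0.2]
18.77 th 0.30 meas 0.301 fr 6.8 ft -3.3 w 10.2 g 39 pos [511.7 -17.9 214.5] off [-1.   0.4]
```

```bash
python3 lift.py 0.785 && python3 - <<'E'
from h import *; from rig import bot
bot.dwell(0.5); s=bot.read_state(); print(s['clock'],s['ee_pos'],s['ft_force'],s['grip_width'])
a=bot.read_camera('top')['image'][120:280,240:430]; b=bot.read_camera('scene'); pickle.dump(b,open('s5.pkl','wb')); b=b['image'][150:365,165:400]
f=lambda i:cv2.resize(i,(400,int(400*i.shape[0]/i.shape[1])),interpolation=cv2.INTER_CUBIC)
a,b=f(a),f(b); o=np.zeros((max(len(a),len(b)),800,3),np.uint8); o[:len(a),:400]=a; o[:len(b),400:]=b; cv2.imwrite('pics/f5.png',o)
E
```

```text
19.20 th 0.40 meas 0.399 fr 7.2 ft -4.4 w 10.6 g 39 pos [522.6 -15.8 234.1] off [-1.4  0.7]
19.63 th 0.50 meas 0.498 fr 9.8 ft -3.5 w 10.5 g 40 pos [535.5 -13.3 252.8] off [-2.   1.1]
20.07 th 0.60 meas 0.596 fr 8.6 ft -4.7 w 10.6 g 40 pos [549.9 -10.5 270. ] off [-2.4  1.6]
20.50 th 0.70 meas 0.695 fr 11.8 ft -3.7 w 10.3 g 40 pos [566.1  -7.2 286. ] off [-2.9  2.2]
20.89 th 0.79 meas 0.779 fr 10.3 ft -3.9 w 10.1 g 40 pos [580.9  -4.4 298.2] off [-3.3  2.8]
21.3917 [580.70329058  -4.40556004 298.03789687] [-7.76228003 -0.49491611  5.71916165] 10.134366894965243
```

View pics/f5.png

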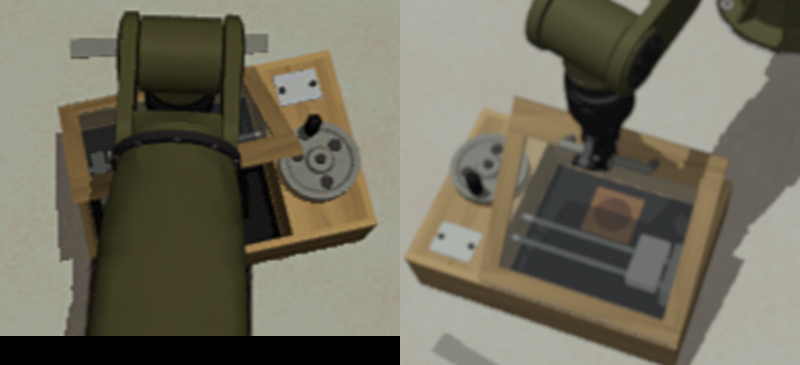

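The lid stands open with the bar still pinched; its front corners are at view pixels (515,97) and (728,157). The carriage still sits against the stop. I'll check the angle independently from those corners.

```bash
python3 - <<'E'
from fit import *
c=pickle.load(open('s5.pkl','rb')); p,_=fit(LT+LS); ps,_=fit(LS)
f=240/np.tan(np.radians(c['fovy'])/2); A=quat(c['attitude']).as_matrix()
def proj(w): q=A.T@(np.array(w)-c['eye']); return f*q[:2]/q[2]+[c['cx'],c['cy']]
obs={190:((728-400)/1.702+165,157/1.702+150),-90:((515-400)/1.702+165,97/1.702+150)}
for P in(p,ps):
  for y,o in obs.items():
    for th in(.72,.75,.785,.82):
        x,z=-255*np.cos(th)+4*np.sin(th),255*np.sin(th)+4*np.cos(th)
        print(y,th,np.round(proj([*E(P,(125+x,y)),104+z])-o,1))
# depth: plane of lid frame from left strip and right strip
d=c['depth']; n=[]
for (vx,vy) in((535,150),(520,200),(510,240),(700,230),(715,190),(690,280)):
    u,v=int((vx-400)/1.702+165),int(vy/1.702+150); w=pix2w(c,u,v); dd=w[:2]-p[:2]
    ex=np.cos(p[2])*dd[0]+np.sin(p[2])*dd[1]; print(w.round(1),'ang',np.arctan2(w[2]-104,125-ex)-np.arcsin(4/np.hypot(w[2]-104,125-ex)))
E
```

```text
190 0.72 [1.6 0.6]
190 0.75 [1.1 1.3]
190 0.785 [0.5 2.3]
190 0.82 [-0.2  3.5]
-90 0.72 [ 2.1 -1.3]
-90 0.75 [ 0.8 -0.8]
-90 0.785 [-0.8 -0.2]
-90 0.82 [-2.5  0.6]
190 0.72 [1.3 1.5]
190 0.75 [0.8 2.2]
190 0.785 [0.2 3.2]
190 0.82 [-0.5  4.4]
-90 0.72 [ 1.6 -0.4]
-90 0.75 [ 0.3 -0. ]
-90 0.785 [-1.3  0.6]
-90 0.82 [-3.   1.4]
[ 594.2 -105.6  240.5] ang 0.7567677475010172
[ 644.3 -102.4  191.3] ang 0.743396274142635
[686.3 -96.  151.4] ang 0.7351422630804971
[577.2 124.5 218.2] ang 0.7715135616910131
[536.4 121.2 255.9] ang 0.7654589426210751
[622.6 137.5 170.8] ang 0.7589157279149198
```

```bash
python3 lift.py 0.797 && python3 - <<'E'
from h import *; from rig import bot
bot.dwell(0.4); c=bot.read_camera('scene'); s=bot.read_state(); print(s['clock'],s['ee_pos'],s['ft_force'],s['grip_width'])
m=np.array([np.cos(.192),np.sin(.192)])
for P in(((535,150),(520,200),(510,240)),((715,190),(700,230),(690,280))):
    W=np.array([pix2w(c,int((x-400)/1.702+165),int(y/1.702+150)) for x,y in P]); k=np.polyfit(W[:,:2]@m,W[:,2],1)[0]; print('slope angle',np.arctan(-k))
print(bot.finish_job())
E
```

```text
21.74 th 0.80 meas 0.789 fr 0.8 ft -3.7 w 10.6 g 40 pos [582.9  -4.  299.7] off [-3.3  2.8]
22.1917 [583.16538734  -3.93165618 299.95875592] [ 0.23629443  2.64243307 -5.74842717] 10.04363413932126
slope angle 0.7645522106894059
slope angle 0.7725606852839695
the job is handed in; nothing more can be done
None
```

I wound the handwheel clockwise until the carriage met its stop with the lid shut, then lifted the lid and handed the job in at about 22 s still holding it, at about 0.79 rad by the arm's position and about 0.77 by camera depth (45° is 0.785); I didn't go near the bottle, mug or coasters.

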